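# Load a plate under the drag spring of a marking fixture

### The arm

A 6-joint arm with a two-finger parallel gripper is mounted at the origin on the work surface; the furniture and walls round the work are solid. World frame = base frame: x ahead of the robot, y to its left, z up, the work surface at z = 0. Lengths are in m, angles in rad, forces in N, time in s.
With the tool pointing down it reaches from about 0.375 to 0.9 m from the base axis. Payload 3.1 kg.
Tool frame: the origin (TCP) lies on the centre line of the jaws, within the pads' length; the fingertips stand 19 mm ahead of it and the grasp point (between the pads) is the TCP; x points along the fingers, z is the direction in which the jaws open and shut, and the axes are right-handed (so a half turn about x gives the same grasp; the last joint's range is limited). The gripper opens to 87 mm and grips with 3 to 60 N. Pads are 19 mm wide; open, the fingers measure 117 mm over their backs; the gripper's body (75 mm by 190 mm) begins 51 mm behind the grasp point.
Start: joints at [1.147, 0.527, 1.433, -0, 1.181, -0.178], TCP at [0.151, 0.606, 0.242] pointing down, gripper open.
Joint ranges: [-3.08, 3.08], [-0.75, 2.2], [0.22, 2.44], [-1.43, 4.57], [0, 2.65], [-2.85, 2.85]. Speed limits (rad/s): [2.79, 2.79, 3.14, 3.14, 3.14, 3.14].

### API

Orientations are given as [roll, pitch, yaw] about the fixed x, y, z axes, in that order (R = Rz(yaw) Ry(pitch) Rx(roll)).
In Python, from workcell import sense, vision, env, boxes_of gives the robot as it stands.
- The arm moves only by the shell command python3 -m jog 'ROWS' [FORCE]. ROWS is JSON, a list of rows, each a list of 5 numbers: the gripper's target within -1 to 1 (fully open at 1, half-way at 0, shut at -1), then the shift along the tool's x, y, z in mm, then the turn about the tool's x in rad. In form: [[grip, x, y, z, roll], ...]. A call has 1 to 5 rows; each row is the pose to reach, as a shift and turn from the pose commanded when the call began, along the tool's axes at that moment; what a row does not reach only later rows make up. A row lasts 1/12 s, in which the tool goes at most 41.7 mm and 7.16 degrees, less where a joint would pass 70% of its speed; a pose out of reach is approached as far as the arm can. A call with a gripper value outside its range is refused whole. The fingers move at their own pace and stop on an object; FORCE is the grip in N (left out, the last holds). Time passes only in rows, so rows that repeat a pose let the fingers close. It gives the time, the measured TCP pose, the force and the opening at its end, in the units of the state.
- sense(): the state, without advancing time (a new reading comes with each control period).
- vision.grab_frame(name): name is "scene" or "top" or "wrist"; returns the picture (384x512x3 uint8, blue, green, red); there is no depth.
- vision.camera_model(name): a dict with "K" (3x3 intrinsics, pixels), "eye" and "attitude" of the camera in the world; the wrist camera has in their place "T_tool_cam" (4x4, takes a point from camera to tool coordinates, whose origin is the TCP and whose axes are the tool frame's). Camera axes: x right, y down, z forward; pixel columns grow to the right and rows downward; lengths in m; the calibration is good to about 2 mm. A picture is of the moment at which its call begins: read the wrist's pose just before it. camera_model takes no time and is no camera call.
- env.hand_in(): hands the job in, once; it reports no verdict.
Trained networks look in the newest picture that a camera, given by its name, has taken for a name from the list of things; names that differ only in an ending like _2 or _b are one class to them, and where a whole thing is asked for, a point or a joint stands for the part that bears it (a point fixed in the world has none). Each returns a list of dicts, best first, with "score" (0 to 1); they miss things now and then, are a little off and sometimes report something else, mostly with a low value. They report only what shows in the picture. A call takes as long as a camera call.
- boxes_of(thing, camera): "pixel" ([column, row] in pixels, amid what is visible of it).
The state is a dict: "t": time; "joint_pos": joint angles; "qd": joint speeds; "tau": joint torques, N m; "ee_pos": TCP position; "ee_rot": TCP orientation; "contact_force": force on the tool from outside, world axes, zero at the start; "torque": the same for the moment, N m; "grip_width": finger opening in m.
Only numpy, scipy, OpenCV 4.12 (cv2) and the standard library are available. Lean on these libraries where they do the work, as an engineer would, in place of code of your own. Each camera call takes 0.05 s, during which the arm holds its last target. There are 200 camera calls.

### The job

Load the loose aluminium plate into the marking fixture using the fingertips alone: press it down hard on its sprung platen and, keeping it down, slide it along the channel under the turned-up leaf spring and the two side lips until it is fully home against the back stop. Then let go and move clear, so that the platen lifts the plate flat against the underside of the lips. Keep the plate flat, do not lift it, keep the fingers off the thin leaf spring, and leave the pencil, the tin of screws and the tape measure where they lie.

Things in the scene. Friction and masses are not known exactly. Their poses are not given: they have to be found in the camera images.
- fixture: Marking fixture bolted to the bench: grey base 232 x 98 x 12 mm with a steel channel, open at the top, on it. Origin on the bench under the channel's centre line; x runs along the channel the way the plate is slid, z up. Rails: inner faces at y = +-31.5 mm, tops 41 mm above the bench, x = -84 to 110 mm. Back stop: face at x = 100 mm, its top with the spring's clamp up to 58 mm.
- lip_entry (a point): Middle of the lips' front ends, at x = 50 mm of the fixture, at the height of their undersides (39.5 mm above the bench). From here to the stop a steel lip on each rail overhangs the channel to y = +-22 mm; the front ends are square, the screw heads on the lips reach 49 mm above the bench.
- platen (a joint): Sprung platen, the channel's floor from x = -88 to 99 mm of the fixture. Value in m pressed down: 0 = up, its top 36 mm above the bench; 0.013 = bottomed. Pressing plate and platen down takes about 6 N to start, 11 N at 5 mm, 15 N at 9 mm. When it is up the plate stands 4.5 mm too high to pass under the lips, so press it 5 to 12 mm down.
- drag_spring (a joint): Drag spring: a steel leaf 18 mm wide on the channel's centre line, held at the back stop and reaching back towards the entry; its rounded bend hangs in the groove down the middle of the platen, at x = 66 mm of the fixture. Angle in rad: 0 = down in the groove, about 0.17 over the pressed plate, 0.25 with the plate home and risen. It bears on the plate with 2 to 4 N; passing its nose takes about 5 N along the channel.
- spring_nose (a point): Tip of the drag spring's turned-up nose, at x = 33 mm of the fixture, 47.5 mm above the bench (it rises about 15 mm as the plate goes under). Thin and easily bent: the fingers stay on the entry side of it, so press on the rear part of the plate.
- plate_home (a point): Where the plate's origin lies when the plate is fully home and lifted against the lips: x = 45 mm of the fixture, 31.5 mm above the bench. Its axes are the fixture's.
- plate: Loose aluminium plate 110 x 60 x 8 mm, about 140 g, a 9 mm hole near each corner. Origin: centre of its underside; x axis (110 mm side) along the channel. It starts on the raised platen (top face 44 mm above the bench), front edge 8 to 28 mm short of the lips. Home, its rear 60 mm stay open from above. It slides easily on platen, lips and spring (friction 0.12); its bead-blasted top grips fingertips (friction 0.9), which creep a little.
- screw_tin: Bystander: small open metal tin, 64 mm across, 50 mm high. Origin at the centre of the underside.
- tape_measure: Bystander: yellow and black tape measure 38 x 82 x 59 mm. Origin at the centre of the underside.
- pencil: Bystander: red carpenter's pencil 187 mm long lying on the bench. Origin at the centre of the underside.

How it is judged:
On the way, in this order (a step that is already met when the one before it is completed fails the run):
1. The fingertips press the plate down on the platen by at least 3.5 mm before its front edge is under the lips (value of joint platen above 0.0035 m and contact force between the fingers and plate above 4 N and x of plate in the frame of plate_home below -0.045 m), for 0.05 s.
2. Still pressed down by the fingertips, the plate passes under the drag spring and lifts it (value of joint platen above 0.0035 m and contact force between the fingers and plate above 2 N and value of joint drag_spring above 0.05 rad and x of plate in the frame of plate_home above -0.035 m), for 0.1 s.
At the end, for the whole second after the job is handed in: The plate rests against the back stop (within 3 mm), straight in the channel, and has risen with the platen flat against the undersides of the lips (within 1.8 mm), with the drag spring bearing on its top; nothing moves (x of plate in the frame of plate_home between -0.003 and 0.003 m and y of plate in the frame of plate_home between -0.004 and 0.004 m and z of plate in the frame of plate_home between -0.0018 and 0.0018 m and angle between the x axis of plate and the x axis of fixture, either way round below 0.05 rad and angle between plate's own z axis and vertical below 0.04 rad and value of joint platen between 0.0025 and 0.0065 m and value of joint drag_spring above 0.15 rad and linear speed of plate below 0.01 m/s); the robot touches nothing.
It fails at once if The fingers push on the leaf of the drag spring (more than 1 N) (contact force between the fingers and drag_spring above 1 N).
It fails at once if The plate is lifted off the platen (more than 12 mm above its starting height) (height (world z) of plate above 0.048 m).
It fails at once if The plate is tipped more than about 11 degrees (angle between plate's own z axis and vertical above 0.2 rad).
It fails at once if A bystander is moved by more than 20 mm (distance of any of screw_tin, tape_measure, pencil from where it was at the start of the episode above 0.02 m).
It also fails if it takes over 40 s, if anything falls off the work surface, if the arm or the gripper's body presses on something with over 40 N, if the wrist force passes 120 N, or if a joint passes its speed limit or range.

## Working session

There is one attempt and no reset: what is moved stays moved. The work goes in short steps, Python scripts to look and compute and a shell command to move; the robot and the scene stay as the last step left them, time stands still between calls to the robot, and variables do not carry over. Pictures are saved under pics/ and viewed, about 8 in all and at most 12, crops included, and the job is handed in when it is done.

```bash
mkdir -p pics; ls; python3 - <<'E'
from workcell import sense, vision, env, boxes_of
import cv2,numpy as np
s=sense();print({k:np.round(v,3).tolist() for k,v in s.items()})
a=vision.grab_frame("top");b=vision.grab_frame("scene")
cv2.imwrite("pics/top.png",a);cv2.imwrite("pics/scene.png",b)
for c in("top","scene"):
  m=vision.camera_model(c);print(c,{k:np.round(v,4).tolist() for k,v in m.items()})
  for n in("fixture","plate","platen","drag_spring","screw_tin","tape_measure","pencil"):
    print(n,[(np.round(d["pixel"]).tolist(),round(d["score"],2)) for d in boxes_of(n,c)][:2])
print(vision.camera_model("wrist"))
E
```

```text
pics
{'t': 0.0, 'joint_pos': [1.148, 0.528, 1.434, -0.0, 1.181, -0.178], 'qd': [0.0, 0.0, 0.001, 0.0, 0.001, 0.001], 'tau': [-0.001, -44.004, -17.66, 0.063, 0.058, -0.0], 'ee_pos': [0.151, 0.606, 0.241], 'ee_rot': [2.969, 1.569, -1.988], 'contact_force': [-1.241, 0.076, 0.32], 'torque': [-0.011, 0.03, -0.046], 'grip_width': 0.088}
top {'K': [[384.7021, 0.0, 255.6432], [0.0, 384.7021, 188.6418], [0.0, 0.0, 1.0]], 'eye': [0.3552, 0.1152, 1.0103], 'attitude': [-3.0511, 0.0065, -1.5904]}
fixture [([221.0, 174.0], 0.94)]
plate [([245.0, 176.0], 0.65)]
platen [([220.0, 175.0], 0.98)]
drag_spring [([209.0, 167.0], 0.7), ([244.0, 178.0], 0.35)]
screw_tin [([272.0, 224.0], 0.82)]
tape_measure [([322.0, 138.0], 0.67)]
pencil [([210.0, 202.0], 0.72)]
scene {'K': [[386.5548, 0.0, 251.0226], [0.0, 386.5548, 187.6622], [0.0, 0.0, 1.0]], 'eye': [0.2271, 0.6183, 0.7014], 'attitude': [-2.4052, -0.0197, -2.7123]}
fixture [([208.0, 239.0], 0.84), ([297.0, 213.0], 0.44)]
plate [([234.0, 212.0], 0.73)]
platen [([199.0, 234.0], 0.56)]
drag_spring [([208.0, 238.0], 0.72)]
screw_tin [([296.0, 215.0], 0.77)]
tape_measure [([229.0, 143.0], 0.73)]
pencil [([239.0, 254.0], 0.66), ([296.0, 212.0], 0.66)]
{'K': array([[319.88585758,   0.        , 253.42153224],
       [  0.        , 319.88585758, 191.79955362],
       [  0.        ,   0.        ,   1.        ]]), 'T_tool_cam': array([[ 2.57523032e-04, -2.63822237e-01,  9.64571283e-01,
        -1.44037559e-01],
       [-1.76028963e-04, -9.64571312e-01, -2.63822198e-01,
         7.21590635e-02],
       [ 9.99999951e-01, -1.01852191e-04, -2.94839684e-04,
        -7.05408040e-05],
       [ 0.00000000e+00,  0.00000000e+00,  0.00000000e+00,
         1.00000000e+00]])}
```

```bash
python3 - <<'E'
import cv2,numpy as np
a=cv2.imread("pics/top.png")[90:250,140:360]
cv2.imwrite("pics/topc.png",cv2.resize(a,None,fx=3.6,fy=3.6,interpolation=cv2.INTER_CUBIC))
E
```

```text
(no output)
```

View pics/topc.png

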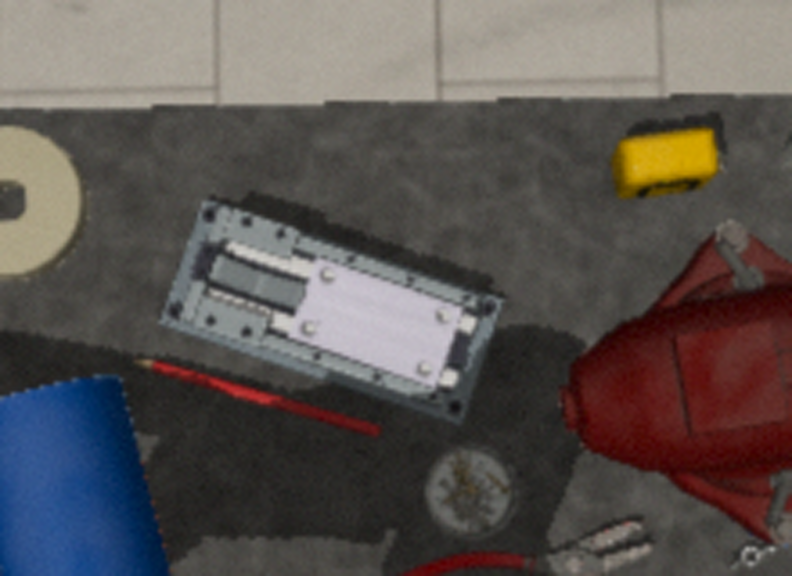

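View pics/scene.png

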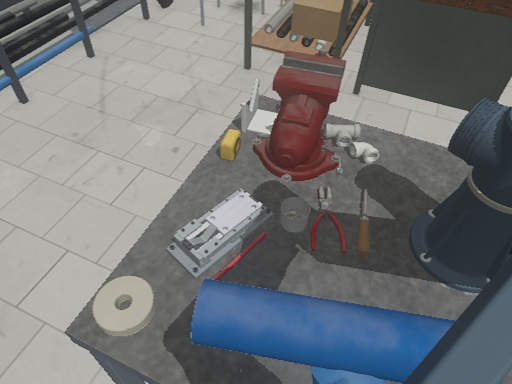

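```bash
cat > h.py <<'E'
import numpy as np
from scipy.spatial.transform import Rotation as R
from workcell import sense, vision
def ray(cam,px,z,pose=None):
    m=vision.camera_model(cam)
    d=np.linalg.inv(m["K"])@np.array([px[0],px[1],1.])
    if cam=="wrist":
        p,r=pose;Rt=R.from_euler("xyz",r).as_matrix();T=np.array(m["T_tool_cam"])
        e=np.array(p)+Rt@T[:3,3];d=Rt@T[:3,:3]@d
    else: e=np.array(m["eye"]);d=R.from_euler("xyz",m["attitude"]).as_matrix()@d
    return e+d*(z-e[2])/d[2]
E
python3 - <<'E'
from h import *
f=lambda p,z:ray("top",(p[0]/3.6+140-.36,p[1]/3.6+90-.36),z)
b=[f(p,.012) for p in [(205,200),(503,297),(462,422),(162,323)]]
for q in b:print(q.round(4))
print("L",[np.linalg.norm(b[i]-b[(i+1)%4]).round(4) for i in range(4)])
ux=b[0]-b[1]+b[3]-b[2];print("yaw",np.arctan2(ux[1],ux[0]),np.mean(b,0).round(4))
h=[f(p,.044) for p in [(327,274),(443,315),(424,368),(309,327)]]
for q in h:print(q.round(4))
print("L",[np.linalg.norm(h[i]-h[(i+1)%4]).round(4) for i in range(4)])
ux=h[0]-h[1]+h[3]-h[2];print("plate yaw",np.arctan2(ux[1],ux[0]),np.mean(h,0).round(4))
for n,p,z in(("tin",(470,490),.05),("tape",(667,160),.059),("pen",(380,431),.005),("pen2",(145,363),.005)):print(n,f(p,z).round(3))
Rt=R.from_euler("xyz",sense()["ee_rot"]).as_matrix();print(Rt.round(3))
E
```

```text
[0.564  0.2732 0.012 ]
[0.4879 0.057  0.012 ]
[0.3978 0.0888 0.012 ]
[0.474 0.305 0.012]
L [np.float64(0.2292), np.float64(0.0956), np.float64(0.2292), np.float64(0.0954)]
yaw 1.23228739348925 [0.4809 0.181  0.012 ]
[0.5026 0.1824 0.044 ]
[0.4718 0.1013 0.044 ]
[0.4347 0.1154 0.044 ]
[0.4652 0.1956 0.044 ]
L [np.float64(0.0867), np.float64(0.0397), np.float64(0.0858), np.float64(0.0396)]
plate yaw 1.2077486719963202 [0.4686 0.1487 0.044 ]
tin [0.349 0.085 0.05 ]
tape [ 0.576 -0.057  0.059]
pen [0.393 0.148 0.005]
pen2 [0.446 0.319 0.005]
[[ 0.    -0.97   0.242]
 [ 0.     0.242  0.97 ]
 [-1.    -0.     0.   ]]
```

View pics/top.png

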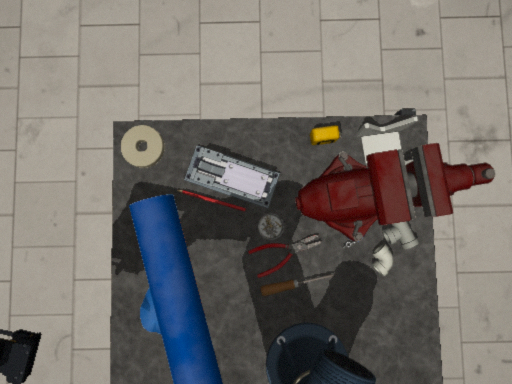

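```bash
python3 - <<'E'
from h import *
s=sense();Rt=R.from_euler("xyz",s["ee_rot"]).as_matrix()
yaw=1.22;u=np.array([np.cos(yaw),np.sin(yaw),0])
pc=np.array([.4686,.1487,.044]);t=pc-.03*u;t[2]=.2
print("target",t, "tool shift mm",(Rt.T@(t-s["ee_pos"])*1e3).round())
zy=np.arctan2(Rt[1,2],Rt[0,2]);print("roll",zy-(yaw-np.pi/2))
E
```

```text
target [0.45829063 0.12052702 0.2       ] tool shift mm [  42. -415. -397.]
roll 1.676821890714279
```

```bash
python3 - <<'E'
from h import *
def tri(a,b):
    A=ray("top",a,0);ea=np.array(vision.camera_model("top")["eye"]);B=ray("scene",b,0);eb=np.array(vision.camera_model("scene")["eye"])
    d1=A-ea;d1/=np.linalg.norm(d1);d2=B-eb;d2/=np.linalg.norm(d2)
    s=np.linalg.lstsq(np.c_[d1,-d2],eb-ea,rcond=None)[0]
    p,q=ea+s[0]*d1,eb+s[1]*d2;return ((p+q)/2).round(3),np.linalg.norm(p-q).round(3)
print("end corner far",tri((174,196),(207,283)),"near",tri((132,204),(197,345)),"mid",tri((153,200),(202,315)))
print("disc",tri((148,312),(350,377)))
print("vise nose",tri((298,200),(293,155)))
for z in(0,.1,.2,.3,.4,.5):print(z,ray("top",(132,204),z).round(2),ray("top",(174,196),z).round(2),ray("top",(215,375),z).round(2),ray("top",(182,375),z).round(2))
E
```

```text
end corner far (array([0.432, 0.326, 0.049]), np.float64(0.008)) near (array([0.405, 0.432, 0.036]), np.float64(0.012)) mid (array([0.419, 0.381, 0.035]), np.float64(0.002))
disc (array([0.152, 0.383, 0.07 ]), np.float64(0.004))
vise nose (array([0.398, 0.021, 0.133]), np.float64(0.018))
0 [0.41 0.45 0.  ] [0.43 0.34 0.  ] [-0.02  0.23  0.  ] [-0.02  0.32  0.  ]
0.1 [0.41 0.41 0.1 ] [0.42 0.31 0.1 ] [0.01 0.22 0.1 ] [0.01 0.3  0.1 ]
0.2 [0.4  0.38 0.2 ] [0.42 0.29 0.2 ] [0.05 0.21 0.2 ] [0.05 0.28 0.2 ]
0.3 [0.4  0.35 0.3 ] [0.41 0.27 0.3 ] [0.09 0.2  0.3 ] [0.09 0.26 0.3 ]
0.4 [0.39 0.32 0.4 ] [0.4  0.25 0.4 ] [0.13 0.19 0.4 ] [0.13 0.24 0.4 ]
0.5 [0.38 0.28 0.5 ] [0.39 0.23 0.5 ] [0.16 0.17 0.5 ] [0.16 0.22 0.5 ]
```

```bash
python3 -m jog '[[0,0,-28,-26.5,0],[-1,0,-56,-53,0],[-1,0,-84,-80,0],[-1,0,-112,-106,0],[-1,0,-139,-132,0]]' 10 && python3 -m jog '[[-1,0,-28,-26.5,0],[-1,0,-56,-53,0],[-1,0,-84,-80,0],[-1,0,-112,-106,0],[-1,0,-139,-132,0]]' && python3 -m jog '[[-1,0,-28,-26.5,0],[-1,0,-56,-53,0],[-1,0,-84,-80,0],[-1,0,-112,-106,0],[-1,0,-137,-132,0]]' && python3 -m jog '[[-1,0,0,0,0.12],[-1,0,0,0,0.24],[-1,0,0,0,0.36],[-1,0,0,0,0.48],[-1,0,0,0,0.6]]' && python3 -m jog '[[-1,0,0,0,0.12],[-1,0,0,0,0.24],[-1,0,0,0,0.36],[-1,0,0,0,0.48],[-1,0,0,0,0.6]]' && python3 -m jog '[[-1,10,0,0,0.12],[-1,20,0,0,0.24],[-1,30,0,0,0.36],[-1,40,0,0,0.48],[-1,40,0,0,0.48]]'
python3 - <<'E'
from h import *
import cv2
s=sense();print({k:np.round(v,4).tolist() for k,v in s.items()});print(R.from_euler("xyz",s["ee_rot"]).as_matrix().round(3))
cv2.imwrite("pics/w1.png",vision.grab_frame("wrist"))
cv2.imwrite("pics/top2.png",vision.grab_frame("top"))
E
```

```text
t: 1.22
ee_pos: [0.255, 0.4432, 0.2417]
ee_rot: [-0.85, 1.57, 0.476]
contact_force: [1.1, -0.2, -0.3]
grip_width: 0.0611
t: 1.63
ee_pos: [0.3581, 0.2813, 0.2419]
ee_rot: [-0.955, 1.57, 0.372]
contact_force: [0.7, 0.4, -0.4]
grip_width: 0.0284
t: 2.05
ee_pos: [0.4595, 0.1196, 0.2419]
ee_rot: [-1.274, 1.569, 0.051]
contact_force: [-0.1, -0.6, 0.3]
grip_width: 0.0017
t: 2.47
ee_pos: [0.4583, 0.1213, 0.2417]
ee_rot: [-0.522, 1.57, 0.198]
contact_force: [0.6, 0.9, 0.4]
grip_width: 0.0006
t: 2.88
ee_pos: [0.4582, 0.1216, 0.2417]
ee_rot: [-0.136, 1.57, -0.016]
contact_force: [0.6, -0.3, 0.6]
grip_width: 0.0006
t: 3.3
ee_pos: [0.4571, 0.1215, 0.2002]
ee_rot: [-2.76, 1.568, -3.116]
contact_force: [-0.9, 0.4, -0.6]
grip_width: 0.0006
{'t': 3.3, 'joint_pos': [0.0229, 0.3889, 1.8473, -0.0, 0.9086, 0.379], 'qd': [0.0014, -0.0239, -0.0225, -0.0013, 0.038, -0.1655], 'tau': [-0.1307, -32.8963, -13.5875, 0.08, -0.2306, 0.7031], 'ee_pos': [0.4571, 0.1215, 0.2002], 'ee_rot': [-2.7601, 1.5676, -3.1162], 'contact_force': [-0.926, 0.3504, -0.5593], 'torque': [-0.0918, 0.1083, 0.0214], 'grip_width': 0.0006}
[[-0.003  0.349  0.937]
 [-0.     0.937 -0.349]
 [-1.    -0.001 -0.003]]
```

View pics/w1.png

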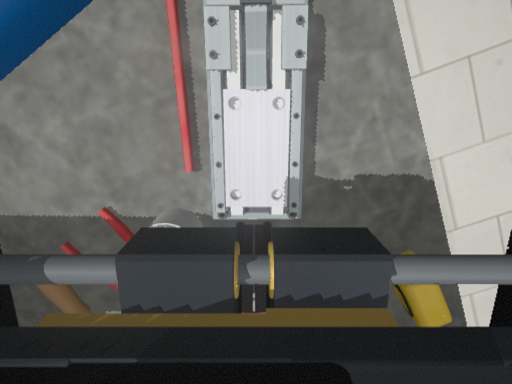

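```bash
python3 - <<'E'
from h import *
import cv2
s=sense();P=(s["ee_pos"],s["ee_rot"])
f=lambda p,z:ray("wrist",p,z,P)
h=[f(p,.044) for p in [(235,103),(279,103),(277.5,194),(236,195)]]
ux=h[0]-h[3]+h[1]-h[2];yaw=np.arctan2(ux[1],ux[0]);c=np.mean(h,0)
print("plate",c.round(4),"yaw",yaw,"L",[np.linalg.norm(h[i]-h[(i+1)%4]).round(4) for i in range(4)])
rl=[f(p,.041) for p in [(211,110),(214,205)]];rr=[f(p,.041) for p in [(304,110),(300,205)]]
print("rail yaw",[np.arctan2(*(a-b)[[1,0]]) for a,b in(rl,rr)])
Rt=R.from_euler("xyz",P[1]).as_matrix()
print("tool y yaw",np.arctan2(Rt[1,1],Rt[0,1]))
print("plate in tool mm",(Rt.T@(c-s["ee_pos"])*1e3).round(1))
for n,p,z in(("front edge",(257,90),.044),("rear edge",(255,211),.044),("lip front",(234,90),.0415),("stop?",(257,7),.058)):
  print(n,(Rt.T@(f(p,z)-s["ee_pos"])*1e3).round(1))
a=cv2.imread("pics/w1.png")[0:225,190:325];cv2.imwrite("pics/w1c.png",cv2.resize(a,None,fx=2.65,fy=2.65,interpolation=cv2.INTER_CUBIC))
E
```

```text
plate [0.4712 0.1485 0.044 ] yaw 1.219736363715241 L [np.float64(0.04), np.float64(0.0859), np.float64(0.0407), np.float64(0.0869)]
rail yaw [np.float64(1.2171454298056918), np.float64(1.2181676794143337)]
tool y yaw 1.2198850699141557
plate in tool mm [157.6  29.8   3.1]
front edge [157.6  84.3   3.1]
rear edge [157.6 -30.4   1.5]
lip front [160.1  84.4 -17.7]
stop? [143.5 147.4   2.8]
```

View pics/w1c.png

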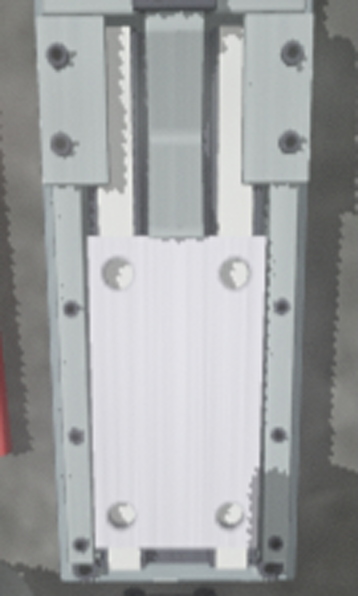

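The wrist view shows the plate squarely in the channel. Its front edge is at row 90, just behind the spring nose and about 21 mm short of the lips at row 69. I'll descend over the plate's rear part.

```bash
python3 -m jog '[[-1,30,-1,1,0],[-1,60,-2,2,0],[-1,90,-2,2,0],[-1,116,-2,2,0],[-1,126,-2,2,0]]' && python3 -m jog '[[-1,3,0,0,0],[-1,6,0,0,0],[-1,8,0,0,0],[-1,10,0,0,0],[-1,10,0,0,0]]'
```

```text
t: 3.82
ee_pos: [0.4585, 0.1189, 0.0735]
ee_rot: [-2.762, 1.568, -3.113]
contact_force: [-1.4, 0.1, -0.6]
grip_width: -0.0
t: 4.23
ee_pos: [0.4599, 0.119, 0.0662]
ee_rot: [0.362, 1.569, 0.009]
contact_force: [-0.7, -0.3, 0.6]
grip_width: 0.0008
```

```bash
python3 -m jog '[[-1,2,0,0,0],[-1,4,0,0,0],[-1,6,0,0,0],[-1,7,0,0,0],[-1,7,0,0,0]]' && python3 -m jog '[[-1,1,0,0,0],[-1,2,0,0,0],[-1,3,0,0,0],[-1,3,0,0,0],[-1,3,0,0,0]]'
```

```text
t: 4.65
ee_pos: [0.4599, 0.1191, 0.0596]
ee_rot: [0.378, 1.569, 0.024]
contact_force: [-1.3, 0.9, 10.8]
grip_width: 0.0004
t: 5.07
ee_pos: [0.4599, 0.1191, 0.057]
ee_rot: [0.357, 1.568, 0.004]
contact_force: [-1.3, -0.1, 12.7]
grip_width: 0.0006
```

```bash
python3 -m jog '[[-1,1,0,0,0],[-1,2,0,0,0],[-1,2,2,0,0],[-1,2,5,0,0],[-1,2,8,0,0]]' && python3 -m jog '[[-1,0,4,0,0],[-1,0,8,0,0],[-1,0,12,0,0],[-1,0,16,0,0],[-1,0,16,0,0]]'
python3 - <<'E'
from h import *
import cv2
s=sense();print(s["ee_pos"],s["ee_rot"],s["contact_force"])
cv2.imwrite("pics/w2.png",vision.grab_frame("wrist"))
E
```

```text
t: 5.48
ee_pos: [0.4627, 0.1259, 0.0553]
ee_rot: [-0.075, 1.568, -0.428]
contact_force: [-1.5, -3.1, 15.2]
grip_width: 0.0004
t: 5.9
ee_pos: [0.4684, 0.1413, 0.0553]
ee_rot: [0.027, 1.568, -0.326]
contact_force: [-1.5, -2.1, 13.5]
grip_width: 0.0007
[0.46839383 0.14131305 0.05525894] [ 0.02657302  1.56828415 -0.32597089] [-1.54251615 -2.14788831 13.47216095]
```

View pics/w2.png

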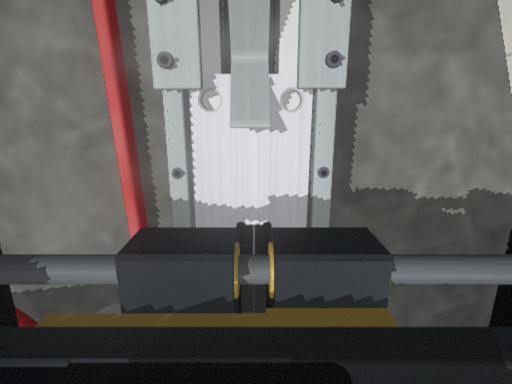

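The plate follows. Its front edge, at row 73, is now under the lips (front ends at row 88), and the spring nose at row 127 is over the plate, well ahead of the fingers.

```bash
python3 -m jog '[[-1,0,4,0,0],[-1,0,8,0,0],[-1,0,12,0,0],[-1,0,16,0,0],[-1,0,20,0,0]]' && python3 -m jog '[[-1,0,4,0,0],[-1,0,8,0,0],[-1,0,12,0,0],[-1,0,16,0,0],[-1,0,18,0,0]]'
python3 - <<'E'
from h import *
import cv2
s=sense();print(s["ee_pos"],s["contact_force"])
cv2.imwrite("pics/w3.png",vision.grab_frame("wrist"))
E
```

```text
t: 6.37
ee_pos: [0.4746, 0.1595, 0.055]
ee_rot: [-0.834, 1.569, -1.186]
contact_force: [-1.7, -5.0, 12.6]
grip_width: 0.0007
t: 6.78
ee_pos: [0.481, 0.1766, 0.0551]
ee_rot: [-0.629, 1.569, -0.982]
contact_force: [-1.7, -4.6, 12.1]
grip_width: 0.0008
[0.48101386 0.1765617  0.05511001] [-1.6649586  -4.56802994 12.08354068]
```

View pics/w3.png

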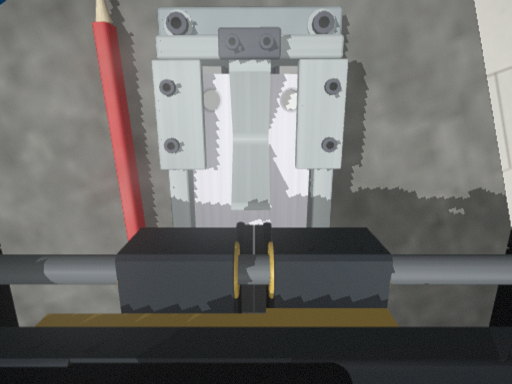

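```bash
python3 - <<'E'
from h import *
s=sense();P=(s["ee_pos"],s["ee_rot"]);Rt=R.from_euler("xyz",P[1]).as_matrix()
f=lambda p,z:(Rt.T@(ray("wrist",p,z,P)-P[0])*1e3).round(1)
print("nose",f((250,209),.061),f((250,209),.058));print("plate front",f((220,73),.0365),"lip front",f((180,168),.041),f((330,168),.041),"holes",f((212,100),.0365),f((288,100),.0365))
print("stop face",f((300,57),.041),f((250,57),.058))
E
```

```text
nose [-5.9 26.2 -1.5] [-2.9 25.2 -1.6]
plate front [ 18.5  86.5 -16. ] lip front [ 14.   41.2 -36.9] [14.1 41.2 38.5] holes [ 18.5  74.1 -20.2] [18.6 74.1 16.9]
stop face [14.1 93.  21.4] [-2.9 90.8 -1.4]
```

```bash
python3 -m jog '[[-1,0,1,0,0],[-1,0,2,0,0],[-1,0,3,0,0],[-1,0,4,0,0],[-1,0,4,0,0]]' && python3 -m jog '[[-1,0,1,0,0],[-1,0,1,0,0],[-1,0,2,0,0],[-1,0,2,0,0],[-1,0,2,0,0]]' && python3 -m jog '[[-1,0,1,0,0],[-1,0,1,0,0],[-1,0,2,0,0],[-1,0,2,0,0],[-1,0,2,0,0]]'
```

```text
t: 7.25
ee_pos: [0.4823, 0.1801, 0.0551]
ee_rot: [-0.632, 1.569, -0.985]
contact_force: [-2.5, -4.7, 13.0]
grip_width: 0.0008
t: 7.67
ee_pos: [0.4828, 0.1816, 0.0551]
ee_rot: [-0.989, 1.569, -1.342]
contact_force: [-1.7, -5.8, 12.5]
grip_width: 0.0003
t: 8.08
ee_pos: [0.483, 0.1824, 0.0551]
ee_rot: [-1.518, 1.567, -1.869]
contact_force: [-2.2, -10.6, 13.0]
grip_width: 0.0004
```

```bash
python3 -m jog '[[-1,-3,0,0,0],[-1,-7,0,0,0],[-1,-12,0,0,0],[-1,-20,0,0,0],[-1,-35,-3,0,0]]' && python3 -m jog '[[-1,-25,-10,0,0],[-1,-50,-20,0,0],[-1,-75,-30,0,0],[-1,-90,-40,0,0],[-1,-90,-40,0,0]]'
python3 - <<'E'
from h import *
import cv2
s=sense();P=(s["ee_pos"],s["ee_rot"]);print(s["t"],s["contact_force"])
a=vision.grab_frame("wrist");cv2.imwrite("pics/w4.png",a)
cv2.imwrite("pics/w4c.png",cv2.resize(a[0:230,150:370],None,fx=2.6,fy=2.6,interpolation=cv2.INTER_CUBIC))
E
```

```text
t: 8.5
ee_pos: [0.4819, 0.1822, 0.0882]
ee_rot: [-2.785, 1.569, -3.139]
contact_force: [0.3, 0.3, -0.1]
grip_width: 0.0006
t: 8.92
ee_pos: [0.4699, 0.1438, 0.1819]
ee_rot: [0.392, 1.565, 0.037]
contact_force: [0.0, -0.4, -0.5]
grip_width: 0.0001
8.9167 [ 0.00997967 -0.37098829 -0.48660322]
```

View pics/w4c.png

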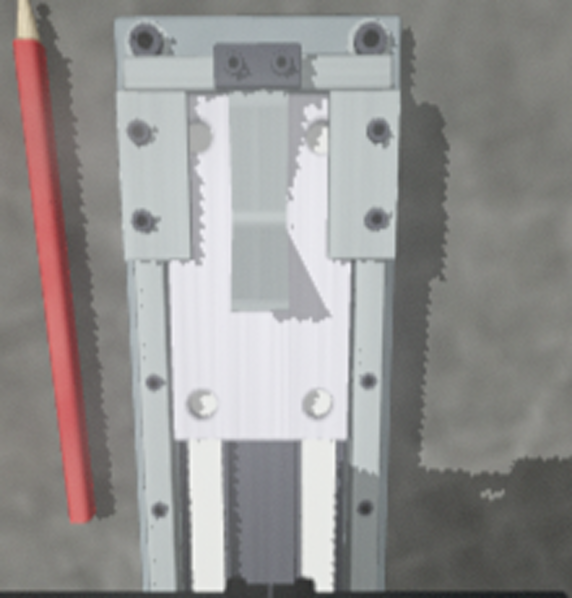

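```bash
python3 - <<'E'
from h import *
s=sense();P=(s["ee_pos"],s["ee_rot"]);Rt=R.from_euler("xyz",P[1]).as_matrix()
f=lambda p,z:(Rt.T@(ray("wrist",(p[0]/2.6+150-.3,p[1]/2.6-.3),z,P)-P[0])*1e3).round(1)
r=f((262,439),.0395);l=f((160,261),.0395);l2=f((160,261),.043)
h=[f(p,.0395) for p in((202,404),(317,403))];q=f((318,136),.0395)
print("rear",r,"lip",l,l2,"rear->lip",l[1]-r[1],l2[1]-r[1],"holes",h,q,"hole->lip",l[1]-h[0][1])
print("rails",f((165,404),.041),f((354,404),.041),"stop",f((200,93),.041))
for e in ((170,350),(351,350),(177,430),(345,430)):print(f(e,.0395))
E
```

```text
rear [140.9  15.8  -2.8] lip [140.9  75.4 -36.2] [137.4  75.4 -35.8] rear->lip 59.60000000000001 59.60000000000001 holes [array([140.9,  28.1, -23.4]), array([141. ,  28.4,  16.2])] [141.2 113.5  15.3] hole->lip 47.300000000000004
rails [139.3  28.3 -35.9] [139.6  28.2  28.8] stop [139.6 125.7 -21.8]
[140.9  46.4 -33.8]
[141.1  46.4  27.5]
[140.8  19.  -32.3]
[141.   18.9  26.1]
```

```bash
python3 -m jog '[[-1,0,0,0,0],[-1,0,0,0,0],[-1,0,0,0,0],[-1,0,0,0,0],[-1,0,0,0,0]]'; python3 -c "
from workcell import env;print(env.hand_in())"
```

```text
t: 9.38
ee_pos: [0.4683, 0.1446, 0.1777]
ee_rot: [-2.736, 1.569, -3.089]
contact_force: [0.2, 0.9, 0.2]
grip_width: 0.0007
the job is handed in; nothing more can be done
None
```

The plate is loaded and the job was handed in at about 9.4 s; it reported no verdict. With the fingers closed, I pressed the rear of the plate down about 8 mm (12–15 N). I slid it under the spring and lips until the push force rose from about 6 N to 11 N at the back stop, then lifted straight off.

**Final checks in the wrist view:**
- **Home:** the plate's rear edge measured 59.6 mm behind the lips' front ends (60 mm when home), and the plate lies straight in the channel.
- **Spring:** the leaf lies on top of the plate. I estimated about 10 mm between the fingers and its nose at the end of the slide.
- **Robot clear:** the contact force was near zero and the tool was about 0.18 m above the bench.

**Not checked:**
- I did not measure the plate's final height against the lips. The hole spacing fits the risen height, but that is only a rough check.
- I did not re-measure the bystanders. The pencil is visible in the last view, and the arm passed above all three.

No check failed. The only disagreement was between the top and wrist cameras, which placed the plate sideways about 2.5 mm apart at the start.

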